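Draw the sprung sample slide to its blank notch, then hold it at its reading notch

ROBOT

A 7-joint arm with a two-finger parallel gripper is mounted at the origin on the work surface; the furniture and walls round the work are solid. World frame = base frame: x ahead of the robot, y to its left, z up, the work surface at z = 0. Lengths are in m, angles in rad, forces in N, time in s.
With the tool pointing down it reaches from about 0.4 to 0.9 m from the base axis. Payload 5.5 kg.
Tool frame: the origin (TCP) lies at the very end of the fingers, on their centre line; the grasp point (between the pads) lies 19 mm behind it; z points along the fingers, y is the direction in which the jaws open and shut (so a half turn about z gives the same grasp; the last joint's range is limited). The gripper opens to 92 mm and grips with 3 to 60 N. Pads are 19 mm wide; open, the fingers measure 130 mm over their backs; the gripper's body (75 mm by 190 mm) begins 47 mm behind the grasp point.
Start: joints at [1.422, 0.501, -0.427, 1.55, 0.221, 1.138, -0.21], TCP at [0.26, -0.596, 0.227] pointing down, gripper open.
Joint ranges: [-2.88, 2.88], [-0.31, 2.03], [-1.54, 1.56], [0.2, 2.42], [-1.41, 4.55], [0.19, 2.02], [-2.57, 2.57]. Speed limits (rad/s): [2.57, 2.57, 3.14, 3.14, 3.14, 3.14, 3.14].

INTERFACE

Orientations are given as a unit quaternion [x, y, z, w].
In Python, from workcell import * gives the robot as it stands.
- The arm moves only by the tool move_arm, never from a script. Its argument "targets" is a list of rows, each an object with "travel": the shift along the tool's x, y, z in units of 25 mm (1.0 is 25 mm), a list of three; "spin": the turn about the tool's z in units of 5 degrees (1.0 is 5 degrees). A call has 1 to 12 rows; each row shifts and turns the commanded pose from where the row before left it, along the tool's axes as they then stand; what a row does not reach is not made up. A row lasts 1/8 s, in which the tool goes at most 62.5 mm and 10.7 degrees, less where a joint would pass 70% of its speed; a pose out of reach is approached as far as the arm can. A call is refused whole if a number of a shift passes 1 or a number of a turn 1, either way. A call with a gripper value outside its range is refused whole. "jaw" is the finger opening in mm, from 0 to 91.8, set as the call begins (left out, the last holds). The fingers move at their own pace and stop on an object; "newtons" is the grip in N (left out, the last holds). Time passes only in rows, so rows that do not move let the fingers close. It gives the time, the measured TCP pose, the force and the opening at its end, in the units of the state.
- sense(): the state, without advancing time (a new reading comes with each control period).
- camera(name): name is "scene" or "top" or "wrist"; returns the picture (384x512x3 uint8, red, green, blue); there is no depth.
- camera_info(name): a dict with "K" (3x3 intrinsics, pixels), "T" (4x4, takes a point from camera to world coordinates). Camera axes: x right, y up, looking along -z (the intrinsics and any distortion apply to the point x, -y, -z); pixel columns grow to the right and rows downward; lengths in m; the calibration is good to about 2 mm. The wrist camera is an equidistant fisheye: a pixel r from the principal point sees the ray r / f radians off the axis. A picture is of the moment at which its call begins: read the wrist's pose just before it. camera_info takes no time and is no camera call; for the wrist camera it gives the pose at the moment of the call.
- close_job(): hands the job in, once; it reports no verdict.
The state is a dict: "time": time; "joint_positions": joint angles; "qvel": joint speeds; "effort": joint torques, N m; "eef_pos": TCP position; "eef_rot": TCP orientation; "wrist_force": force on the tool from outside, world axes, zero at the start; "wrist_torque": the same for the moment, N m; "finger_gap": opening from 0.0 (shut) to 1.0 (fully open).
Only numpy, scipy, OpenCV 4.12 (cv2) and the standard library are available. Lean on these libraries where they do the work, as an engineer would, in place of code of your own. Each camera call takes 0.05 s, during which the arm holds its last target. There are 200 camera calls.

TASK

Take the upright grip post of the spring-loaded sample slide and draw the slide along its rails until its ball clicks into the first notch (one dot); keep it there for two seconds for the blank reading. Then draw it on until the ball sits in the second notch (two dots), without overrunning that notch, and finish while still holding the slide there by its post, against its spring. Leave the loose things round it standing where they are.

Things in the scene. Friction and masses are not known exactly. Their poses are not given: they have to be found in the camera images.
- slide_base: fixed grey base plate 150 x 336 x 12 mm on the bench, with two steel guide rods between low end blocks (tops 46 mm above the bench). Origin: centre of the underside. Its +y axis is the way the slide is drawn, z is up; place and heading vary. The slide's clear sample cells (tops 75 mm above the bench) stand on the +x side of the post, the plunger housing (66 mm) on its -x side.
- sample_slide: black carriage 74 x 62 mm, top 44 mm above the bench; moves only along the base's y, 120 mm of travel; starts at home, where its origin and axes are slide_base's. A spring pulls it home with 4 N, plus 40 N/m of travel (8 N at 100 mm); friction about 0.4 N; the detent adds or takes up to about 6 N near a notch. If let go it may run home or stick in a notch.
- grip_post (a point): point to grasp on the slide's upright aluminium post: on its centre line, 98 mm above the bench. The post is 18 mm along the base's y, 24 mm along its x, its top at 116 mm; it stands higher than all else on the device, so it can be gripped from above, either way round.
- slide_index (a point): point of the slide on the axis of its sprung detent ball (ball 10 mm across, pointer beside it), 30 mm above the bench. The ball is in a notch when this point has the same place along the base's y as that notch.
- notch_1 (a point): middle of the first notch (one dot), 30 mm above the bench on the ball's line: a V 12 mm wide, about 2 mm deep, between two rounded steel lands of the detent strip, which is clamped so that this notch lies 42 to 72 mm from home along the base's y (varies from run to run). A 20 degree ramp leads up to it over the 23 mm before its middle.
- notch_2 (a point): middle of the second notch (two dots), of the same form, 30 mm further along the base's +y. Behind the slide (base +x), midway between the notches, stands the grey read head, 74 mm high.
- pen: loose marker pen 130 x 16 x 17 mm lying on the bench beside the base; origin under its middle. Leave alone.
- vial: loose upright capped vial, 22 mm across, 60 mm high, on the far side of the base; origin under its middle. Leave alone.
- cell_tray: loose clear tray 58 x 105 x 26 mm on the far side of the base; origin under its middle. Leave alone.
- petri: loose stack of clear dishes, 90 mm across, 43 mm high; origin under its middle. Leave alone.

How it is judged:
By the outcome, as a careful person would: the job done as asked, in the order asked, and still so for the second after the job is handed in, while the arm keeps its last pose, push and grip.
It also fails if it takes over 42 s, if anything falls off the work surface, if the arm or the gripper's body presses on something with over 40 N, if the wrist force passes 120 N, or if a joint passes its speed limit or range.

## Working session

There is one attempt and no reset: what is moved stays moved. The work goes in short steps, Python scripts to look and compute and a tool call to move; the robot and the scene stay as the last step left them, time stands still between calls to the robot, and variables do not carry over. Pictures are saved under pics/ and viewed, about 8 in all and at most 12, crops included, and the job is handed in when it is done.

Besides the shell and the picture viewer there is one more tool, called after ">>>" as a command line: name --argument value ..., lists and objects as JSON in quotes. move_arm: Moves the arm, as the interface text tells. Its arguments: {"type":"object","properties":{"targets":{"type":"array"},"jaw":{"type":"number"},"newtons":{"type":"number"}},"required":["targets"]}

```bash
mkdir -p pics; ls
python3 - <<'E'
from workcell import *
import cv2
s=sense();print({k:s[k] for k in('time','eef_pos','eef_rot','finger_gap')})
for n in('scene','top'):
    im=camera(n);i=camera_info(n);print(n,i['K'],i['T'],[k for k in i])
    cv2.imwrite(f'pics/{n}0.png',im[:,:,::-1])
E
```

```text
pics
{'time': 0.0, 'eef_pos': array([ 0.2598455 , -0.59507767,  0.22572002]), 'eef_rot': array([ 9.78877484e-01,  2.04445644e-01, -1.65668806e-04, -9.06561583e-04]), 'finger_gap': 1.0021080174273662}
scene [[431.91327547   0.         252.5534479 ]
 [  0.         431.91327547 191.44503564]
 [  0.           0.           1.        ]] [[-0.8962154   0.24886273 -0.36724012  0.06531293]
 [-0.44340684 -0.47691154  0.7589109   0.95894387]
 [ 0.01372359  0.84298442  0.5377629   0.71730898]
 [ 0.          0.          0.          1.        ]] ['K', 'T']
top [[430.22106042   0.         255.09028246]
 [  0.         430.22106042 187.1976185 ]
 [  0.           0.           1.        ]] [[-0.00393879  0.98926849 -0.14605597  0.32092266]
 [-0.99975489 -0.00707771 -0.02097779  0.08144302]
 [-0.02178641  0.14593755  0.98905388  1.07985882]
 [ 0.          0.          0.          1.        ]] ['K', 'T']
```

Run:
```python
import cv2
for n in('scene','top'):
    cv2.imwrite(f'pics/{n}0b.png',cv2.resize(cv2.imread(f'pics/{n}0.png'),(800,600),interpolation=cv2.INTER_CUBIC))
```

```text
(no output)
```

View pics/top0b.png

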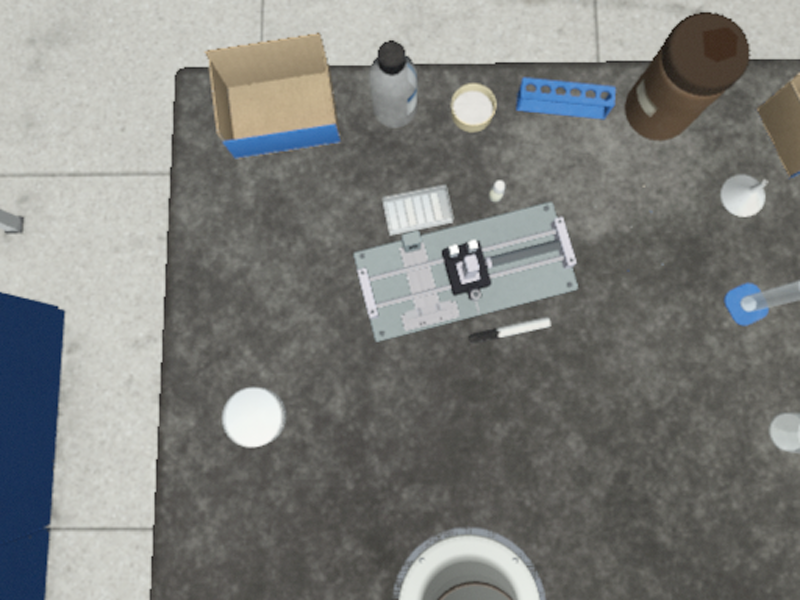

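View pics/scene0b.png

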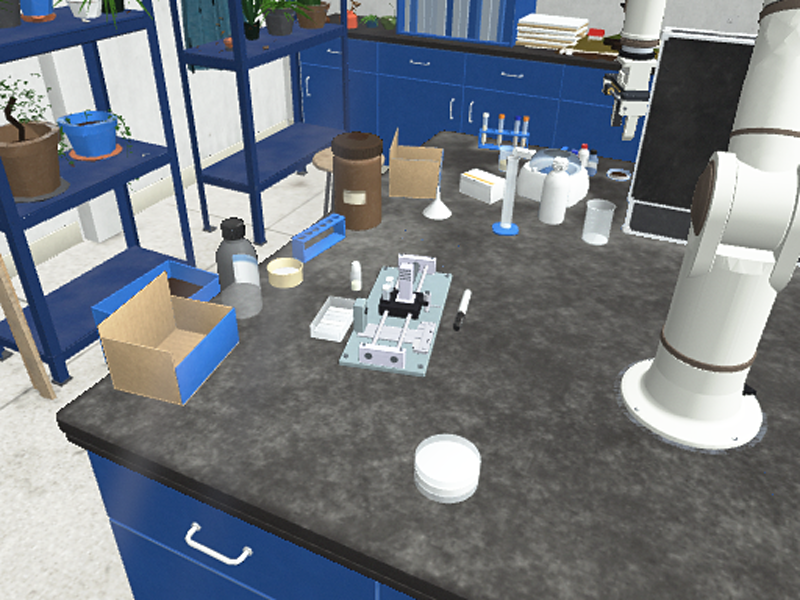

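The top view shows the base with corners near (355,253), (549,204), (578,290) and (377,340) in the 800x600 picture. The post is near (470,265) and the read head near (411,240). The slide draws to the image left (world +y), and there is plenty of free space around it.

```bash
cat > h.py <<'E'
import numpy as np, cv2
def ray(i,uv,fish=False):
    K,T=i['K'],i['T']; x=(uv[0]-K[0,2])/K[0,0]; y=(uv[1]-K[1,2])/K[1,1]
    if fish:
        r=np.hypot(x,y); d=np.array([x/r*np.sin(r),y/r*np.sin(r),np.cos(r)]) if r>0 else np.array([0,0,1.])
    else: d=np.array([x,y,1.])
    d=np.array([d[0],-d[1],-d[2]]); return T[:3,3],T[:3,:3]@d
def plane(i,uv,z,fish=False):
    o,d=ray(i,uv,fish); return o+d*(z-o[2])/d[2]
def proj(i,p,fish=False):
    K,T=i['K'],i['T']; c=T[:3,:3].T@(np.asarray(p)-T[:3,3]); x,y,z=c[0],-c[1],-c[2]
    if fish:
        a=np.arctan2(np.hypot(x,y),z)/np.hypot(x,y); return K[0,0]*x*a+K[0,2],K[1,1]*y*a+K[1,2]
    return K[0,0]*x/z+K[0,2],K[1,1]*y/z+K[1,2]
E
python3 - <<'E'
from h import *
from workcell import camera_info,sense
from scipy.spatial.transform import Rotation as R
i=camera_info('top')
c=[plane(i,np.array(p)*.64,.012)[:2] for p in[(355,253),(549,204),(578,290),(377,340)]]
print(np.round(c,4)); c=np.array(c); m=c.mean(0)
y=(c[0]+c[3]-c[1]-c[2]); print(np.linalg.norm(y)/2, np.linalg.norm(c[0]+c[1]-c[2]-c[3])/2)
print('centre',m,'heading of +y from world y deg',np.degrees(np.arctan2(-y[0],y[1])))
print('post top',plane(i,np.array((469,262))*.64,.116))
print(R.from_quat(sense()['eef_rot']).as_matrix())
E
```

```text
[[ 0.5439  0.1746]
 [ 0.6226 -0.1417]
 [ 0.4806 -0.1826]
 [ 0.4025  0.1387]]
0.32830820643430536 0.14684295964256483
centre [ 0.5124064 -0.0027586] heading of +y from world y deg 13.82165331368916
post top [ 0.50741029 -0.00085325  0.116     ]
[[ 9.16380190e-01  4.00308525e-01 -6.57239190e-04]
 [ 4.00309060e-01 -9.16378709e-01  1.64848435e-03]
 [ 5.76223389e-05 -1.77373721e-03 -9.99998425e-01]]
```

Run:
```python
from h import *
from workcell import camera_info,camera
i=camera_info('top');s=camera_info('scene')
for n,p in dict(cylbase=(745,305),glass=(788,432),funnel=(743,198)).items(): print(n,plane(i,np.array(p)*.64,0))
f=plane(s,np.array((506,229))*.64,0);print(f)
for h in(.1,.15,.2,.25,.3):print(h,np.array(proj(s,[f[0],f[1],h]))/.64)
```

```text
cylbase [ 0.4561749  -0.45052512  0.        ]
glass [ 0.25654152 -0.50111435  0.        ]
funnel [ 0.63296762 -0.46113687  0.        ]
[ 0.45797818 -0.45304201  0.        ]
0.1 [510.46847788 189.80638904]
0.15 [512.82121859 169.17018878]
0.2 [515.2586479  147.79117365]
0.25 [517.78542226 125.62850134]
0.3 [520.40654583 102.63827947]
```

>>> move_arm --targets '[{"travel": [0, 0, -0.6], "spin": 1}, {"travel": [0, 0, 0], "spin": 0.96}, {"travel": [0.75, -1, 0], "spin": 0}, {"travel": [0.75, -1, 0], "spin": 0}, {"travel": [0.75, -1, 0], "spin": 0}, {"travel": [0.75, -1, 0], "spin": 0}, {"travel": [0.75, -1, 0], "spin": 0}, {"travel": [0.75, -1, 0], "spin": 0}, {"travel": [0.75, -1, 0], "spin": 0}, {"travel": [0.75, -1, 0], "spin": 0}, {"travel": [0.75, -1, 0], "spin": 0}, {"travel": [0.75, -1, 0], "spin": 0}]'

```text
time: 1.6
eef_pos: [0.3827, -0.307, 0.2415]
eef_rot: [0.993, 0.12, -0.0, -0.0]
wrist_force: [-0.3, -0.0, -0.1]
finger_gap: 0.998
```

>>> move_arm --targets '[{"travel": [0.75, -1, 0], "spin": 0}, {"travel": [0.75, -1, 0], "spin": 0}, {"travel": [0.75, -1, 0], "spin": 0}, {"travel": [0.75, -1, 0], "spin": 0}, {"travel": [0.75, -1, 0], "spin": 0}, {"travel": [0.75, -1, 0], "spin": 0}, {"travel": [0.75, -1, 0], "spin": 0}, {"travel": [0.75, -1, 0], "spin": 0}, {"travel": [0.75, -0.6, 0], "spin": 0}, {"travel": [0.6, -0.4, 0], "spin": 0}, {"travel": [0, 0, 0], "spin": 0}]'

```text
time: 2.98
eef_pos: [0.5077, -0.0444, 0.2415]
eef_rot: [0.993, 0.121, -0.0, -0.001]
wrist_force: [0.2, -0.2, -0.4]
finger_gap: 0.998
```

```bash
cat > look.py <<'E'
import sys
from workcell import *
import cv2
from h import *
i=camera_info('wrist');im=camera('wrist');n=sys.argv[1]
cv2.imwrite(f'pics/{n}.png',im[:,:,::-1]);np.savez(f'{n}.npz',K=i['K'],T=i['T'])
cv2.imwrite(f'pics/{n}b.png',cv2.resize(im[:,:,::-1],(800,600),interpolation=cv2.INTER_CUBIC))
s=sense();print(s['time'],s['eef_pos'],s['eef_rot'],s['wrist_force'],s['finger_gap']);print(i['K'],i['T'])
E
python3 look.py w1
```

```text
3.025 [ 0.50707279 -0.04556626  0.2413494 ] [ 9.92688183e-01  1.20705844e-01 -4.76552480e-04 -2.08412476e-04] [-0.17527066  0.57106326  0.40299744] 0.9967320935109876
[[297.31863964   0.         256.81558224]
 [  0.         297.31863964 193.3139144 ]
 [  0.           0.           1.        ]] [[ 0.24166345  0.92869317  0.28129659  0.58459562]
 [-0.97035951  0.2316139   0.0689741  -0.02617446]
 [-0.00109642 -0.28962734  0.95713886  0.39919731]
 [ 0.          0.          0.          1.        ]]
```

View pics/w1b.png

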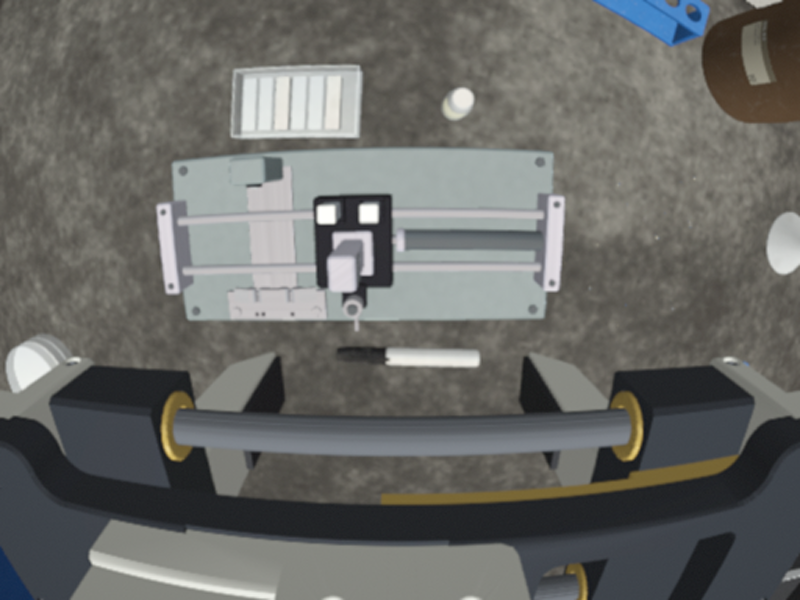

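The wrist view shows the post top near (342,275) and the detent ball and pointer at (352,305)/(356,325). The strip's one dot is near (291,313), with two dots near (261,313). I'll zoom in for the numbers.

Run:
```python
import cv2
im=cv2.imread('pics/w1.png')[140:215,135:260]
cv2.imwrite('pics/w1c.png',cv2.resize(im,None,fx=6,fy=6,interpolation=cv2.INTER_CUBIC))
```

```text
(no output)
```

View pics/w1c.png

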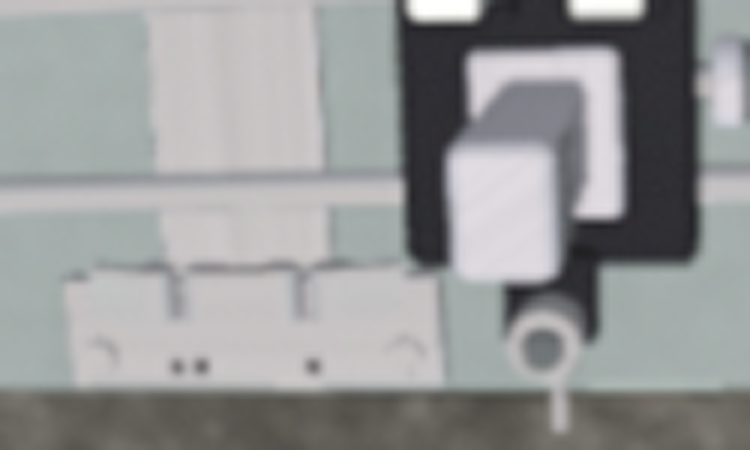

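```bash
cat > m.py <<'E'
from h import *
i=np.load('w1.npz'); i={k:i[k] for k in i}
P=lambda u,v,z:plane(i,(135+u/6,140+v/6),z,True)
# heading from base corners (800x600 px)
c=np.array([plane(i,np.array(p)*.64,.012,True)[:2] for p in[(173,160),(552,151),(546,319),(187,320)]])
y=c[0]+c[3]-c[1]-c[2];print(np.linalg.norm(y)/2,np.linalg.norm(c[0]+c[1]-c[2]-c[3])/2,'centre',c.mean(0),'heading',np.degrees(np.arctan2(-y[0],y[1])))
ey=y/np.linalg.norm(y); ex=np.array([ey[1],-ey[0]]);o=c.mean(0)
f=lambda p:np.round(1000*np.array([(p[:2]-o)@ex,(p[:2]-o)@ey]),1)
p=P(505,211,.116);print('post',p,f(p))
print('carriage L,R edges',f(P(408,150,.044)),f(P(697,150,.044)))
for z in(.02,.03,.04):print(z,'ball',f(P(543,347,z)),'ptr',f(P(558,425,z)),'n1',f(P(302,290,z)),'n2',f(P(176,290,z)),'d1',f(P(313,366,z)),'d2',f(P(189,367,z)))
E
python3 m.py
```

```text
0.33334817450967813 0.1499594742867851 centre [ 0.51814583 -0.00425302] heading 14.286791861496557
post [ 0.51050116 -0.0061439   0.116     ] [-7.9  0.1]
carriage L,R edges [-11.8  29.3] [-12.5 -30. ]
0.02 ball [-61.9   5.5] ptr [-80.5   2.8] n1 [-48.2  60. ] n2 [-48.   90.1] d1 [-66.3  58.8] d2 [-66.5  88.7]
0.03 ball [-58.7   4.4] ptr [-76.8   1.7] n1 [-45.4  57.4] n2 [-45.2  86.7] d1 [-63.   56.2] d2 [-63.2  85.4]
0.04 ball [-55.5   3.2] ptr [-73.1   0.6] n1 [-42.6  54.9] n2 [-42.4  83.4] d1 [-59.7  53.7] d2 [-59.9  82.1]
```

>>> move_arm --targets '[{"travel": [0.53, -1, 0], "spin": -0.09}, {"travel": [0, -0.5, 0.5], "spin": 0}, {"travel": [0, 0, 1], "spin": 0}, {"travel": [0, 0, 1], "spin": 0}, {"travel": [0, 0, 1], "spin": 0}, {"travel": [0, 0, 0], "spin": 0}, {"travel": [0, 0, 0], "spin": 0}]' --jaw 60 --newtons 30

```text
time: 3.9
eef_pos: [0.5112, -0.0066, 0.1546]
eef_rot: [0.992, 0.124, 0.0, 0.0]
wrist_force: [0.2, 1.2, 0.6]
finger_gap: 0.655
```

```bash
python3 look.py w2
```

```text
3.95 [ 0.51168986 -0.00652787  0.15503852] [9.92304224e-01 1.23822296e-01 5.65914897e-04 2.13389689e-04] [-0.18100778  0.49685308  0.43714798] 0.6551750805409998
[[297.31863964   0.         256.81558224]
 [  0.         297.31863964 193.3139144 ]
 [  0.           0.           1.        ]] [[ 2.46410386e-01  9.27651042e-01  2.80616224e-01  5.87941421e-01]
 [-9.69165569e-01  2.35811921e-01  7.14901224e-02  1.22260210e-02]
 [ 1.45235944e-04 -2.89579491e-01  9.57153957e-01  3.12307321e-01]
 [ 0.00000000e+00  0.00000000e+00  0.00000000e+00  1.00000000e+00]]
```

View pics/w2b.png

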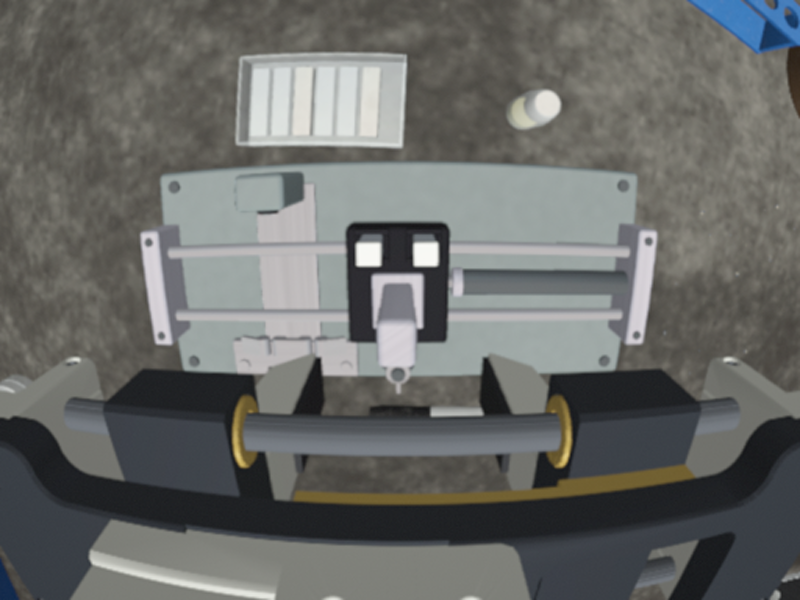

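The post, with its top face at (396,341), lies between the jaws and nearly centred. I'll check the position once more.

Run:
```python
from h import *
i=np.load('w2.npz'); i={k:i[k] for k in i}
h=np.radians(14.29);ey=np.array([-np.sin(h),np.cos(h)]);ex=np.array([ey[1],-ey[0]]);t=np.array([.5115,-.0066])
f=lambda u,v,z:np.round(1000*np.array([(plane(i,(u*.64,v*.64),z,True)[:2]-t)@e for e in(ex,ey)]),1)
print('post rel tcp (ex,ey) mm',f(396,343,.116),'carr',f(347,290,.044),f(449,290,.044))
for z in(.025,.03,.035):print('ptr',f(399,387,z),'n1',f(312,338,z),'n2',f(272,338,z))
```

```text
post rel tcp (ex,ey) mm [-0.1  1.8] carr [ 5.1 32. ] [  5.1 -29.3]
ptr [-69.6   1. ] n1 [-33.4  59.3] n2 [-33.7  87.4]
ptr [-67.    0.9] n1 [-31.4  58.3] n2 [-31.8  85.9]
ptr [-64.5   0.9] n1 [-29.5  57.2] n2 [-29.8  84.4]
```

>>> move_arm --targets '[{"travel": [0, -0.06, 1], "spin": 0}, {"travel": [0, 0, 1], "spin": 0}, {"travel": [0, 0, 0.94], "spin": 0}, {"travel": [0, 0, 0], "spin": 0}]'

```text
time: 4.45
eef_pos: [0.5102, -0.005, 0.0803]
eef_rot: [0.992, 0.124, -0.001, -0.0]
wrist_force: [-1.3, 1.2, 0.3]
finger_gap: 0.659
```

>>> move_arm --targets '[{"travel": [0, 0, 0], "spin": 0}, {"travel": [0, 0, 0], "spin": 0}, {"travel": [0, 0, 0], "spin": 0}, {"travel": [0, 0, 0], "spin": 0}, {"travel": [0, 0, 0], "spin": 0}]' --jaw 0 --newtons 40

```text
time: 5.08
eef_pos: [0.5109, -0.0042, 0.081]
eef_rot: [0.992, 0.124, 0.0, -0.0]
wrist_force: [-0.6, 2.3, 0.7]
finger_gap: 0.195
```

>>> move_arm --targets '[{"travel": [0, -0.4, 0], "spin": 0}, {"travel": [0, -0.4, 0], "spin": 0}, {"travel": [0, -0.4, 0], "spin": 0}, {"travel": [0, -0.4, 0], "spin": 0}, {"travel": [0, -0.2, 0], "spin": 0}, {"travel": [0, 0, 0], "spin": 0}, {"travel": [0, 0, 0], "spin": 0}]'

```text
time: 5.95
eef_pos: [0.5005, 0.0367, 0.081]
eef_rot: [0.992, 0.123, 0.0, 0.001]
wrist_force: [0.2, -6.2, 3.6]
finger_gap: 0.191
```

>>> move_arm --targets '[{"travel": [0, -0.08, 0], "spin": 0}, {"travel": [0, -0.08, 0], "spin": 0}, {"travel": [0, 0, 0], "spin": 0}, {"travel": [0, 0, 0], "spin": 0}]'

```text
time: 6.45
eef_pos: [0.4996, 0.0403, 0.081]
eef_rot: [0.992, 0.123, 0.0, 0.002]
wrist_force: [0.9, -7.4, 2.1]
finger_gap: 0.195
```

>>> move_arm --targets '[{"travel": [0, -0.08, 0], "spin": 0}, {"travel": [0, -0.08, 0], "spin": 0}, {"travel": [0, 0, 0], "spin": 0}, {"travel": [0, 0, 0], "spin": 0}]'

```text
time: 6.95
eef_pos: [0.4987, 0.0438, 0.081]
eef_rot: [0.992, 0.123, 0.0, 0.002]
wrist_force: [1.5, -8.5, 2.2]
finger_gap: 0.194
```

>>> move_arm --targets '[{"travel": [0, -0.08, 0], "spin": 0}, {"travel": [0, 0, 0], "spin": 0}, {"travel": [0, 0, 0], "spin": 0}]'

```text
time: 7.32
eef_pos: [0.498, 0.0463, 0.081]
eef_rot: [0.992, 0.123, 0.0, 0.001]
wrist_force: [0.6, -6.2, 3.4]
finger_gap: 0.193
```

>>> move_arm --targets '[{"travel": [0, -0.08, 0], "spin": 0}, {"travel": [0, 0, 0], "spin": 0}, {"travel": [0, 0, 0], "spin": 0}]'

```text
time: 7.7
eef_pos: [0.4974, 0.0488, 0.081]
eef_rot: [0.992, 0.123, 0.0, 0.001]
wrist_force: [0.3, -5.1, 3.5]
finger_gap: 0.192
```

>>> move_arm --targets '[{"travel": [0, -0.06, 0], "spin": 0}, {"travel": [0, 0, 0], "spin": 0}, {"travel": [0, 0, 0], "spin": 0}]'

```text
time: 8.07
eef_pos: [0.4968, 0.0512, 0.081]
eef_rot: [0.992, 0.124, 0.0, 0.001]
wrist_force: [0.4, -4.6, 5.1]
finger_gap: 0.197
```

```bash
python3 look.py w3
python3 - <<'E'
import cv2
im=cv2.imread('pics/w3.png')[190:265,180:300]
cv2.imwrite('pics/w3c.png',cv2.resize(im,None,fx=6,fy=6,interpolation=cv2.INTER_CUBIC))
E
```

```text
8.125 [0.49672786 0.05140766 0.0809647 ] [9.92307704e-01 1.23795153e-01 1.14562775e-04 4.09835966e-04] [-0.15375524 -5.58752957  5.0660585 ] 0.1934681101502037
[[297.31863964   0.         256.81558224]
 [  0.         297.31863964 193.3139144 ]
 [  0.           0.           1.        ]] [[ 0.24620064  0.92777957  0.28037532  0.5734767 ]
 [-0.96921833  0.23536624  0.07223954  0.0701685 ]
 [ 0.00103149 -0.28953032  0.95716829  0.23868081]
 [ 0.          0.          0.          1.        ]]
```

View pics/w3b.png

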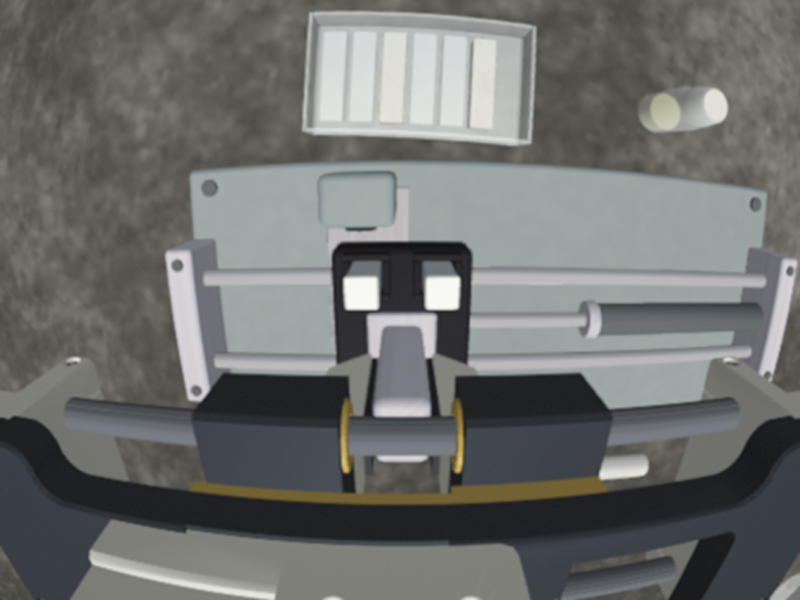

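Run:
```python
from h import *
from workcell import camera
h=np.radians(14.29);ey=np.array([-np.sin(h),np.cos(h)])
def L(n):
    i=np.load(n+'.npz'); return {k:i[k] for k in i}
for n,pts in dict(w3=[(319,205,.074),(396,205,.074),(362,293,.075),(442,293,.075),(333,300,.044),(471,300,.044)],w2=[(236,193,.074),(286,193,.074),(369,253,.075),(425,253,.075),(347,290,.044),(449,290,.044)]).items():
    i=L(n);v=[1000*plane(i,(u*.64,w*.64),z,True)[:2]@ey for u,w,z in pts]
    print(n,np.round(v,1),'head-cells',(v[0]+v[1]-v[2]-v[3])/2,'head-carr',(v[0]+v[1]-v[4]-v[5])/2)
im=camera('scene');cv2.imwrite('pics/s1.png',im[:,:,::-1])
cv2.imwrite('pics/s1c.png',cv2.resize(im[150:250,205:305][:,:,::-1],None,fx=6,fy=6,interpolation=cv2.INTER_CUBIC))
```

```text
w3 [ -44.4  -71.9  -59.3  -88.6  -43.7 -104.4] head-cells 15.852209131067013 head-carr 15.936821961295863
w2 [ -45.6  -73.4 -116.5 -145.6 -100.6 -162. ] head-cells 71.55517029942169 head-carr 71.78973417289083
```

View pics/s1c.png

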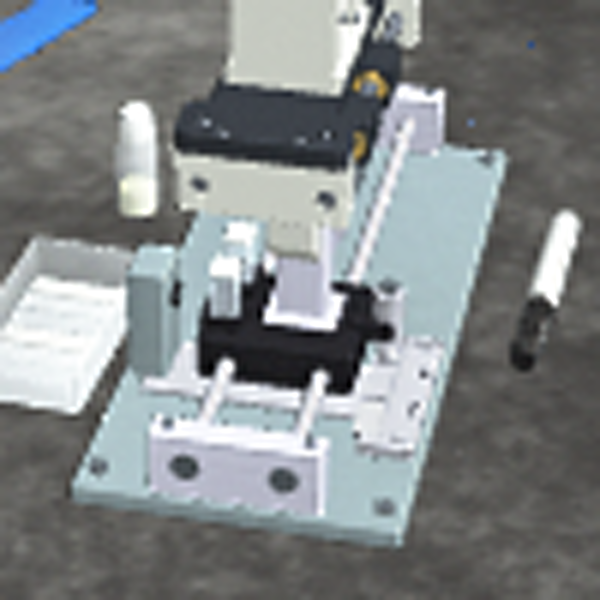

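The scene picture shows the ball arm beside the strip near its first notch. The read-head offset says about 0.9 mm remains.

>>> move_arm --targets '[{"travel": [0, -0.04, 0], "spin": 0}, {"travel": [0, 0, 0], "spin": 0}, {"travel": [0, 0, 0], "spin": 0}]'

```text
time: 8.55
eef_pos: [0.4965, 0.0523, 0.081]
eef_rot: [0.992, 0.124, 0.0, 0.0]
wrist_force: [-0.0, -4.3, 5.3]
finger_gap: 0.194
```

```bash
python3 look.py w4 | head -1
cat > cells.py <<'E'
import sys
from h import *
h=np.radians(14.29);ey=np.array([-np.sin(h),np.cos(h)])
n=sys.argv[1];i=np.load(n+'.npz');i={k:i[k] for k in i}
im=cv2.imread(f'pics/{n}.png')
m=(im.min(2)>225).astype(np.uint8)  # white cell tops
for u in [(v[0],*c) for v,c in zip(*[a for a in cv2.connectedComponentsWithStats(m)[2:]])] if 0 else []: pass
_,_,st,ce=cv2.connectedComponentsWithStats(m)
g=[(st[k],ce[k]) for k in range(1,len(st)) if st[k][4]>100 and 170<ce[k][1]<205]
for s,c in g: print('cell px',c/.64,s[4],'y mm',1000*plane(i,c,.075,True)[:2]@ey)
E
python3 cells.py w3; python3 cells.py w4
```

```text
8.6 [0.4964963  0.05227426 0.08095075] [9.92305543e-01 1.23812321e-01 8.37598995e-05 4.59433581e-04] [-0.22839115 -5.06743496  6.16835615] 0.1973519485999325
cell px [360.62336815 292.84432115] 383 y mm -58.779879615492966
cell px [441.65736607 292.63392857] 392 y mm -88.50775976809325
cell px [360.63152742 292.88103786] 383 y mm -57.65758760790013
cell px [441.76028481 292.70174051] 395 y mm -87.42081929514815
```

```bash
cat > avg.py <<'E'
from workcell import *
import numpy as np
F=[];P=[]
for k in range(8):
    s=sense();F.append(s['wrist_force']);P.append(s['eef_pos']);camera('wrist')
ey=np.array([-.2468,.9691,0])
print(s['time'],'F along y',np.mean(F,0)@ey,'+-',np.std(np.array(F)@ey),'F',np.mean(F,0),'s',1000*(np.mean(P,0)-[.5109,-.0042,0])@ey)
E
python3 avg.py
```

```text
8.95 F along y -4.929503406755445 +- 0.5721735179508362 F [ 0.02913437 -5.07926225  5.60059777] s 58.308229128664884
```

>>> move_arm --targets '[{"travel": [0, 0.04, 0], "spin": 0}, {"travel": [0, 0, 0], "spin": 0}, {"travel": [0, 0, 0], "spin": 0}]'

```text
time: 9.38
eef_pos: [0.4966, 0.0519, 0.081]
eef_rot: [0.992, 0.124, 0.0, 0.0]
wrist_force: [-0.6, -3.4, 5.5]
finger_gap: 0.195
```

```bash
python3 avg.py
```

```text
9.725 F along y -3.466556547581741 +- 0.3440955490862402 F [-0.26129171 -3.64363156  5.32477372] s 57.813322880280914
```

>>> move_arm --targets '[{"travel": [0, -0.04, 0], "spin": 0}, {"travel": [0, 0, 0], "spin": 0}, {"travel": [0, 0, 0], "spin": 0}, {"travel": [0, 0, 0], "spin": 0}, {"travel": [0, 0, 0], "spin": 0}, {"travel": [0, 0, 0], "spin": 0}, {"travel": [0, 0, 0], "spin": 0}, {"travel": [0, 0, 0], "spin": 0}, {"travel": [0, 0, 0], "spin": 0}, {"travel": [0, 0, 0], "spin": 0}, {"travel": [0, 0, 0], "spin": 0}, {"travel": [0, 0, 0], "spin": 0}]'

```text
time: 11.28
eef_pos: [0.4965, 0.0523, 0.081]
eef_rot: [0.992, 0.124, 0.0, 0.0]
wrist_force: [-0.0, -5.1, 5.8]
finger_gap: 0.194
```

```bash
python3 avg.py
```

```text
11.625 F along y -5.083593186893988 +- 0.4604929093241359 F [-0.1146351  -5.27487889  5.43757007] s 58.30867060123126
```

>>> move_arm --targets '[{"travel": [0, 0, 0], "spin": 0}, {"travel": [0, 0, 0], "spin": 0}, {"travel": [0, 0, 0], "spin": 0}, {"travel": [0, 0, 0], "spin": 0}, {"travel": [0, 0, 0], "spin": 0}, {"travel": [0, 0, 0], "spin": 0}, {"travel": [0, 0, 0], "spin": 0}, {"travel": [0, 0, 0], "spin": 0}]'

```text
time: 12.68
eef_pos: [0.4965, 0.0523, 0.0809]
eef_rot: [0.992, 0.124, 0.0, 0.0]
wrist_force: [0.4, -4.8, 5.8]
finger_gap: 0.193
```

>>> move_arm --targets '[{"travel": [0, -0.08, 0], "spin": 0}, {"travel": [0, 0, 0], "spin": 0}, {"travel": [0, 0, 0], "spin": 0}]'

```text
time: 13.05
eef_pos: [0.4963, 0.0528, 0.0809]
eef_rot: [0.992, 0.123, 0.0, 0.001]
wrist_force: [0.8, -8.2, 5.5]
finger_gap: 0.189
```

>>> move_arm --targets '[{"travel": [0, -0.08, 0], "spin": 0}, {"travel": [0, 0, 0], "spin": 0}, {"travel": [0, 0, 0], "spin": 0}]'

```text
time: 13.42
eef_pos: [0.4959, 0.0546, 0.081]
eef_rot: [0.992, 0.123, 0.0, 0.001]
wrist_force: [1.7, -9.7, 4.9]
finger_gap: 0.194
```

>>> move_arm --targets '[{"travel": [0, -0.08, 0], "spin": 0}, {"travel": [0, 0, 0], "spin": 0}, {"travel": [0, 0, 0], "spin": 0}]'

```text
time: 13.8
eef_pos: [0.4953, 0.0571, 0.081]
eef_rot: [0.992, 0.123, 0.0, 0.001]
wrist_force: [0.9, -7.8, 5.3]
finger_gap: 0.192
```

>>> move_arm --targets '[{"travel": [0, -0.16, 0], "spin": 0}, {"travel": [0, -0.16, 0], "spin": 0}, {"travel": [0, -0.16, 0], "spin": 0}, {"travel": [0, -0.14, 0], "spin": 0}, {"travel": [0, 0, 0], "spin": 0}, {"travel": [0, 0, 0], "spin": 0}]'

```text
time: 14.55
eef_pos: [0.4914, 0.0724, 0.0809]
eef_rot: [0.992, 0.124, 0.0, 0.001]
wrist_force: [0.9, -6.3, 4.6]
finger_gap: 0.194
```

>>> move_arm --targets '[{"travel": [0, -0.08, 0], "spin": 0}, {"travel": [0, 0, 0], "spin": 0}, {"travel": [0, 0, 0], "spin": 0}]'

```text
time: 14.92
eef_pos: [0.491, 0.074, 0.0809]
eef_rot: [0.992, 0.123, 0.0, 0.001]
wrist_force: [0.0, -7.7, 5.5]
finger_gap: 0.196
```

>>> move_arm --targets '[{"travel": [0, -0.08, 0], "spin": 0}, {"travel": [0, 0, 0], "spin": 0}, {"travel": [0, 0, 0], "spin": 0}]'

```text
time: 15.3
eef_pos: [0.4903, 0.0763, 0.081]
eef_rot: [0.992, 0.124, 0.0, 0.001]
wrist_force: [0.7, -6.7, 5.5]
finger_gap: 0.202
```

>>> move_arm --targets '[{"travel": [0, -0.08, 0], "spin": 0}, {"travel": [0, 0, 0], "spin": 0}, {"travel": [0, 0, 0], "spin": 0}]'

```text
time: 15.68
eef_pos: [0.4898, 0.0786, 0.081]
eef_rot: [0.992, 0.124, 0.0, 0.001]
wrist_force: [-0.6, -6.6, 5.8]
finger_gap: 0.194
```

>>> move_arm --targets '[{"travel": [0, -0.08, 0], "spin": 0}, {"travel": [0, 0, 0], "spin": 0}, {"travel": [0, 0, 0], "spin": 0}]'

```text
time: 16.05
eef_pos: [0.4892, 0.081, 0.0809]
eef_rot: [0.992, 0.124, 0.0, 0.0]
wrist_force: [-1.1, -5.6, 6.5]
finger_gap: 0.194
```

```bash
python3 avg.py
```

```text
16.4 F along y -4.634675193840267 +- 0.5620249101777157 F [-0.52750285 -4.91679176  5.69122727] s 87.88889968913836
```

>>> move_arm --targets '[{"travel": [0, -0.03, 0], "spin": 0}, {"travel": [0, 0, 0], "spin": 0}, {"travel": [0, 0, 0], "spin": 0}, {"travel": [0, 0, 0], "spin": 0}]'

```text
time: 16.95
eef_pos: [0.4891, 0.0813, 0.081]
eef_rot: [0.992, 0.124, 0.0, 0.001]
wrist_force: [0.7, -5.6, 5.9]
finger_gap: 0.192
```

```bash
python3 avg.py; python3 look.py w5|head -1; python3 cells.py w5
```

```text
17.3 F along y -5.784213146227027 +- 0.3009389942270448 F [ 0.48324107 -5.8455776   6.01033454] s 88.28465786559708
17.4 [0.4890929  0.08133629 0.08097483] [9.92315190e-01 1.23734172e-01 8.94791236e-05 6.40306590e-04] [ 0.4655832  -5.51092353  5.51676637] 0.19621159404336205
cell px [360.41799872 292.76294757] 391 y mm -27.623673594949835
cell px [441.63510101 292.53077652] 396 y mm -57.41571371918008
```

Run:
```python
from workcell import *
import cv2
im=camera('scene');cv2.imwrite('pics/s2c.png',cv2.resize(im[150:250,195:320][:,:,::-1],None,fx=6,fy=6,interpolation=cv2.INTER_CUBIC))
```

```text
(no output)
```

View pics/s2c.png

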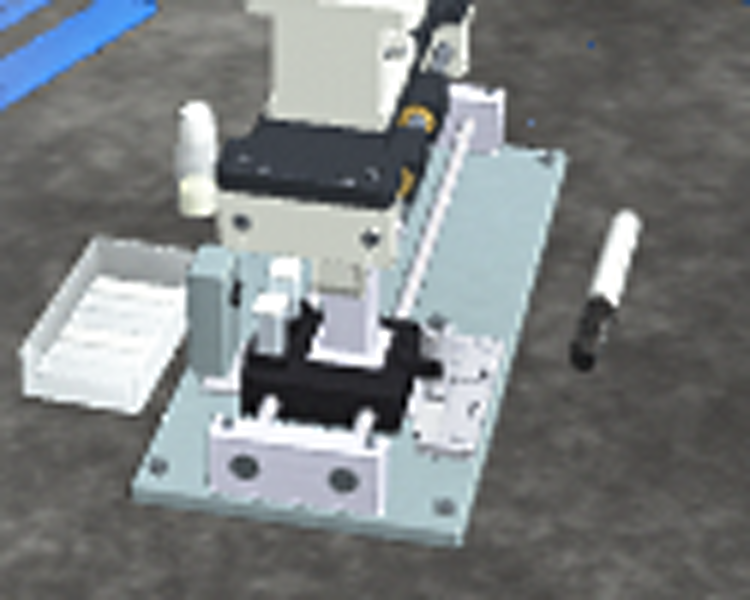

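The slide sits at the second notch, with its ball arm at about (435,365). The pen, vial and tray are where they were, and the post is still gripped. I'm handing in.

```bash
python3 -c "
from workcell import *
print(close_job())"
```

```text
the job is handed in; nothing more can be done
None
```

I drew the slide to the first notch, held it there for about 3 s, then drew it on to the second notch. I handed in at about 17.5 s with the post still gripped at 40 N, against the spring.

- **First notch:** the slide was held at 58.3 mm of travel. The detent's hold confirmed it was seated: a further 2 mm of command moved it only about 0.5 mm, and the pull rose from about 5 N to 8 N. While finding the centre I shifted it back and forth by about 0.5 mm. The steady hold came after that.
- **Second notch:** the slide stopped at 88.3 mm of travel. The wrist images put it 30.0 mm beyond the first-notch position, which matches the notch spacing. The pull was about 5.8 N. I approached it from below, and the measured travel did not go past 88.3 mm.
- **Loose things:** the last scene picture shows the pen, vial and tray where they were. The petri stack was outside that crop, but the arm never went near it.
- **Disagreements:** the image estimates of the first notch ranged from about 56.6 to 58.5 mm, so I set the centre by the detent force. The measured pull at each notch was about 1 to 2 N below the stated spring force, which I put down to bias in the wrist sensor.

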